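# Find the socket that fits and tighten the cover nut of a pool-lamp junction pot

## Task

One of the sockets in the block fits the hex nut on the pot's cover, and two of them look the same outside (the third is plainly too narrow): try them on the nut gently, without forcing one that will not drop over it, and put any that does not fit back upright into a well of the block. Push the one that fits fully down over the nut and turn it clockwise (seen from above) until the nut comes up tight against its stop. Finish there with the gripper still holding the socket seated on the tight nut, without letting go, and leave the other things on the bench alone.

Things in the scene. Friction and masses are not known exactly. Their poses are not given: they have to be found in the camera images.
- pot: round cast-aluminium junction pot of a pool lamp, 120 mm wide, screwed to the bench by two ears; on it a grey gasket and a steel cover held by one centre stud with washer and hex nut. Cover top 56 mm, its boss (52 mm wide) 62 mm, washer (31 mm wide) 65 mm above the bench. Origin: on the stud's axis at bench height; z up. Fixed; its place and yaw vary
- seat (a point): point on the stud's axis on top of the washer, 65 mm above the bench: the mouth of a socket that is fully down on the nut stands here
- nut_top (a point): centre of the top face of the hex nut (24 mm across flats, 15 mm high, top edge chamfered, 80 mm above the bench). The 16 mm stud ends 4.5 mm above it. The point turns with the nut: its x axis points at a corner of the hexagon
- cover_nut (a joint): angle of the hex nut on its thread in rad, grows clockwise seen from above (tightening); it starts loose between 0 and 0.3 and comes up tight against a hard stop at 0.95. It does not rise or sink. Friction of the thread about 0.35 N m
- socket_block: grey plastic block 66 x 228 x 30 mm, screwed to the bench, its length along its y axis, with three round wells (43 mm wide, 22 mm deep, chamfered) 75 mm apart. Origin: centre of its underside. Fixed in place; position and yaw vary
- well_0 (a point): centre of the floor of the first well, 8 mm above the bench, at y = +75 mm of the block; a socket that stands in a well has its mouth on this floor
- well_1 (a point): the same of the middle well
- well_2 (a point): the same of the third well, at y = -75 mm of the block
- socket_a: one of two wide dark-steel deep sockets, alike outside, standing mouth down in the block's wells: round body 37 mm wide, 44 mm long; above it a bright drive adapter: collar (29 mm wide) up to 50 mm, then a square 20 x 20 mm from 50 to 78 mm, to be gripped. About 0.24 kg. Origin: centre of the mouth; z up to the adapter; x and y square to the adapter's flats
- socket_b: the other wide socket, outside and frame as socket_a. In both the x axis points at a corner of the hexagonal mouth, 28 mm deep. Only one of the two fits the nut, with 1.2 mm of play across flats; the other is 5 mm too small and stops on top of the nut, some 15 mm above the seat. Which one fits is found only by trying; the three sockets stand in the wells in random order
- socket_c: the narrow socket: body only 27 mm wide, less than the nut over its corners (27.7 mm), so it cannot fit; adapter, height and frame as socket_a. About 0.18 kg
- flux_tin: bystander: round tin, 63 mm wide, 27 mm high; leave alone. Origin: centre of its underside
- sealant_bottle: bystander: upright bottle with a pointed red nozzle, 46 mm wide, 134 mm high; leave alone. Origin: centre of its underside
- solder_spool: bystander: upright light-grey spool, 62 mm wide, 51 mm high; leave alone. Origin: centre of its underside
Not all that is in view belongs to the job. What is shaped like the socket_b but yellow is not meant.

How it is judged:
By the outcome, as a careful person would: the job done as asked, in the order asked, and still so for the second after the job is handed in, while the arm keeps its last pose, push and grip.
It also fails if it takes over 70 s, if anything falls off the work surface, if the arm or the gripper's body presses on something with over 40 N, if the wrist force passes 120 N, or if a joint passes its speed limit or range.

## Robot

A 7-joint arm with a two-finger parallel gripper is mounted at the origin on a cart in front of the work surface, level with it; the furniture and walls round the work are solid. World frame = base frame: x ahead of the robot, y to its left, z up, the work surface at z = 0. Lengths are in m, angles in rad, forces in N, time in s.
With the tool pointing down it reaches from about 0.35 to 0.9 m from the base axis. Payload 8.1 kg.
Tool frame: the origin (TCP) lies midway between the tips of the shut fingers; the grasp point (between the pads) lies 19 mm behind it; z points along the fingers, y is the line along which they close (so a half turn about z gives the same grasp; the last joint's range is limited). The gripper opens to 92 mm and grips with 3 to 60 N. Pads are 19 mm wide; open, the fingers measure 130 mm over their backs; the gripper's body (75 mm by 190 mm) begins 47 mm behind the grasp point.
Start: joints at [1.12, 0.434, 0.025, 1.573, -0.012, 1.134, -0.075], TCP at [0.213, -0.588, 0.227] pointing down, gripper open.
Joint ranges: [-2.62, 2.62], [-0.44, 2.09], [-1.27, 1.32], [0.08, 2.57], [-1.32, 4.46], [0.12, 2], [-2.74, 2.74]. Speed limits (rad/s): [2.22, 2.22, 3.01, 3.01, 3.14, 3.14, 3.14].

## Interface

Orientations are given as a rotation vector (axis times angle).
In Python, from cell import arm gives the robot as it stands.
- The arm moves only by the tool carry_out, never from a script. Its arguments are lists of equal length, an entry for each row: "claw": the finger opening in cm, from 0 to 9.18; "delta_pos": the shift along the tool's x, y, z in cm, a list of three; "angular": the turn, a rotation vector about the tool's x, y, z in rad, a list of three. In form: {"claw": [claw, ...], "delta_pos": [[dx, dy, dz], ...], "angular": [[ax, ay, az], ...]}. A call has 1 to 20 rows; each row shifts and turns the commanded pose from where the row before left it, along the tool's axes as they then stand; what a row does not reach is not made up. A row lasts 1/10 s, in which the tool goes at most 50 mm and 8.59 degrees, less where a joint would pass 70% of its speed; a pose out of reach is approached as far as the arm can. A call with a gripper value outside its range is refused whole. The fingers move at their own pace and stop on an object; "force" is the grip in N (left out, the last holds). Time passes only in rows, so rows that do not move let the fingers close. It gives the time, the measured TCP pose, the force, the opening and the grip force at its end, in the units of the state.
- arm.observe(): the state, without advancing time (a new reading comes with each control period).
- arm.get_image(name): name is "scene" or "side" or "wrist"; returns a dict with "frame" (400x640x3 uint8, red, green, blue), "mtx" (3x3 intrinsics, pixels), "T" (4x4, takes a point from camera to world coordinates). Camera axes: x right, y down, z forward; pixel columns grow to the right and rows downward; lengths in m; the calibration is good to about 2 mm. A picture is of the moment at which its call begins. There is no depth.
- arm.sign_off(): hands the job in; it is judged then, once.
Trained networks look in a picture, given as the dict that the camera call returned (one of the last four; its "shot" number tells which), for a name from the list of things; names that differ only in an ending like _2 or _b are one class to them, and where a whole thing is asked for, a point or a joint stands for the part that bears it (a point fixed in the world has none). Each returns a list of dicts, best first, with "conf" (0 to 1); they miss things now and then, are a little off and sometimes report something else, mostly with a low value. They report only what shows in the picture. A call takes as long as a camera call. They do not tell look-alikes from the thing itself.
- arm.look_for(label, picture): "centre" ([column, row] as shares, 0 to 1, of the picture: columns of its width, rows of its height, amid what is visible of it).
- arm.trace(label, picture): "region" (400x640 bool, what is visible of it) and "centre" ([column, row] as shares, 0 to 1, of the picture: columns of its width, rows of its height, amid what is visible of it).
- arm.place_of(label, picture): "centre" ([column, row] as shares, 0 to 1, of the picture: columns of its width, rows of its height: a listed point, or the origin of a listed thing).
The state is a dict: "clock": time; "joints": joint angles; "dq": joint speeds; "joint_efforts": joint torques, N m; "position": TCP position; "ee_rot": TCP orientation; "force": force on the tool from outside, world axes, zero at the start; "ft_torque": the same for the moment, N m; "width": opening from 0.0 (shut) to 1.0 (fully open); "gripper_force": force on a finger pad.
Only numpy, scipy, OpenCV 4.12 (cv2) and the standard library are available. Lean on these libraries where they do the work, as an engineer would, in place of code of your own. Each camera call takes 0.05 s, during which the arm holds its last target. There are 200 camera calls.

## Working session

There is one attempt and no reset: what is moved stays moved. The work goes in short steps, Python scripts to look and compute and a tool call to move; the robot and the scene stay as the last step left them, time stands still between calls to the robot, and variables do not carry over. Pictures are saved under pics/ and viewed, at most 10 in all, crops included, and the job is handed in when it is done.

Besides the shell and the picture viewer there is one more tool, called after ">>>" as name(argument=value, ...) on one line, values as JSON. carry_out: Moves the arm, as the interface text tells. Its arguments: {"type":"object","properties":{"claw":{"type":"array","items":{"type":"number"}},"delta_pos":{"type":"array","items":{"type":"array","items":{"type":"number"}}},"angular":{"type":"array","items":{"type":"array","items":{"type":"number"}}},"force":{"type":"number"}},"required":["claw","delta_pos","angular"]}

```bash
mkdir -p pics; ls; python3 - <<'E'
from cell import arm
import cv2,numpy as np
s=arm.observe(); print({k:np.round(v,3).tolist() for k,v in s.items()})
ims={}
for n in ["scene","side","wrist"]:
    p=arm.get_image(n); ims[n]=p; cv2.imwrite(f"pics/{n}0.png",p["frame"][:,:,::-1])
    print(n,np.round(p["mtx"],1).tolist(),np.round(p["T"],3).tolist())
    for l in ["pot","nut_top","seat","socket_block","well_0","well_1","well_2","socket_a","socket_c","flux_tin","sealant_bottle","solder_spool"]:
        r=arm.place_of(l,p); print(l,[(np.round(np.array(d["centre"])*[640,400],1).tolist(),round(d["conf"],2)) for d in r[:4]])
E
```

```text
pics
{'clock': 0.0, 'joints': [1.12, 0.435, 0.025, 1.574, -0.012, 1.134, -0.075], 'dq': [0.001, 0.0, 0.0, 0.0, 0.0, -0.001, -0.003], 'joint_efforts': [-0.0, -66.785, 0.985, -31.446, -0.06, 0.043, 0.0], 'position': [0.213, -0.587, 0.226], 'ee_rot': [-3.093, -0.543, 0.001], 'force': [-0.136, -0.03, -0.367], 'ft_torque': [-0.01, -0.015, -0.036], 'gripper_force': 0.0, 'width': 0.998}
scene [[448.7, 0.0, 322.1], [0.0, 448.7, 204.1], [0.0, 0.0, 1.0]] [[-0.589, -0.378, 0.714, -0.448], [-0.808, 0.303, -0.506, 0.645], [-0.025, -0.875, -0.483, 0.732], [0.0, 0.0, 0.0, 1.0]]
pot [([375.4, 219.5], 0.9), ([418.2, 196.7], 0.66), ([270.4, 253.2], 0.64), ([245.8, 265.6], 0.48)]
nut_top [([380.0, 196.3], 0.37)]
seat []
socket_block [([271.7, 257.1], 0.8)]
well_0 [([248.6, 266.8], 0.96), ([293.5, 242.9], 0.88), ([271.2, 252.4], 0.77), ([374.5, 201.2], 0.74)]
well_1 [([248.6, 266.8], 0.96), ([293.5, 242.9], 0.88), ([271.2, 252.4], 0.77), ([374.5, 201.2], 0.74)]
well_2 [([248.6, 266.8], 0.96), ([293.5, 242.9], 0.88), ([271.2, 252.4], 0.77), ([374.5, 201.2], 0.74)]
socket_a [([271.7, 253.6], 0.78), ([292.
[... 806 characters left out ...]
64), ([286.8, 295.2], 0.62)]
socket_a [([284.4, 303.4], 0.92), ([221.1, 296.6], 0.85), ([305.3, 274.7], 0.8), ([319.1, 254.3], 0.74)]
socket_c [([284.4, 303.4], 0.92), ([221.1, 296.6], 0.85), ([305.3, 274.7], 0.8), ([319.1, 254.3], 0.74)]
flux_tin [([336.6, 236.7], 0.71), ([302.5, 274.2], 0.59)]
sealant_bottle [([399.2, 176.6], 0.82)]
solder_spool [([237.1, 265.3], 0.88)]
wrist [[326.1, 0.0, 318.0], [0.0, 326.1, 195.4], [0.0, 0.0, 1.0]] [[0.34, -0.907, -0.248, 0.28], [-0.941, -0.327, -0.091, -0.565], [0.001, 0.264, -0.965, 0.384], [0.0, 0.0, 0.0, 1.0]]
pot []
nut_top []
seat []
socket_block []
well_0 []
well_1 []
well_2 []
socket_a []
socket_c []
flux_tin []
sealant_bottle []
solder_spool []
```

View pics/scene0.png

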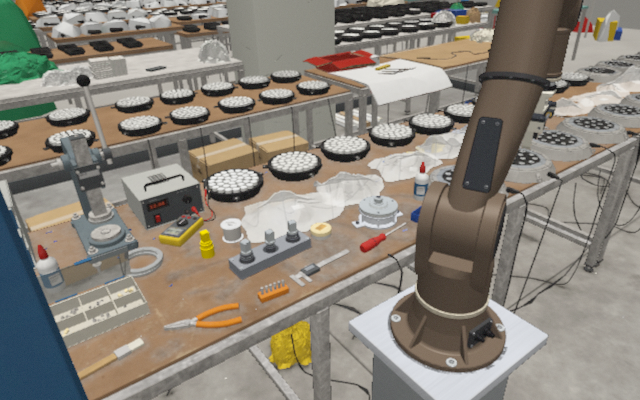

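View pics/side0.png

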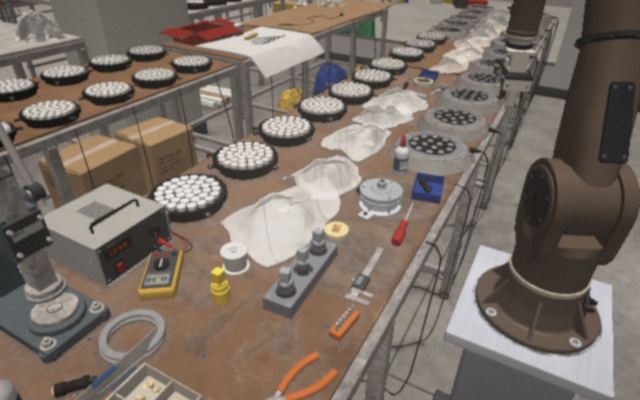

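```bash
cat > h.py <<'E'
from cell import arm
import numpy as np, cv2
from scipy.spatial.transform import Rotation as R
def ray(p,px):
    d=p["T"][:3,:3]@np.linalg.inv(p["mtx"])@np.array([px[0],px[1],1.]); return np.array(p["T"])[:3,3],d
def atz(p,px,z):
    o,d=ray(p,px); return o+d*(z-o[2])/d[2]
def proj(p,X):
    T=np.array(p["T"]); c=T[:3,:3].T@(np.array(X)-T[:3,3]); q=p["mtx"]@c; return q[:2]/q[2]
def pl(l,p,n=5):
    return [(np.array(d["centre"])*[640,400],d["conf"]) for d in arm.place_of(l,p)[:n]]
E
python3 - <<'E'
from h import *
a=arm.get_image("scene");b=arm.get_image("side")
f=lambda p,px,z:np.round(atz(p,px,z),3)[:2]
for l,z in [("pot",0),("nut_top",.08),("seat",.065),("well_0",.008),("socket_a",.008),("socket_block",0),("flux_tin",0),("sealant_bottle",0),("solder_spool",0)]:
    for n,p in (("scene",a),("side",b)):
        print(l,n,[(f(p,c,z).tolist(),round(k,2)) for c,k in pl(l,p)])
E
```

```text
pot scene [([0.462, -0.189], 0.66)]
pot side [([0.434, -0.185], 0.88), ([0.484, 0.082], 0.33)]
nut_top scene [([0.443, -0.207], 0.43)]
nut_top side [([0.439, -0.196], 0.41)]
seat scene [([0.447, -0.199], 0.6), ([0.373, -0.116], 0.19)]
seat side [([0.444, -0.208], 0.68)]
well_0 scene [([0.473, 0.101], 0.78), ([0.459, 0.251], 0.67), ([0.478, 0.165], 0.65)]
well_0 side [([0.481, 0.173], 0.89), ([0.476, 0.243], 0.81), ([0.476, 0.101], 0.62)]
socket_a scene [([0.575, 0.317], 0.85), ([0.483, 0.089], 0.76), ([0.48, 0.239], 0.74), ([0.473, 0.17], 0.59)]
socket_a side [([0.475, 0.096], 0.95), ([0.595, 0.313], 0.94), ([0.471, 0.167], 0.84), ([0.47, 0.249], 0.74), ([0.478, 0.17], 0.24)]
socket_block scene [([0.467, 0.174], 0.91)]
socket_block side [([0.468, 0.173], 0.77)]
flux_tin scene [([0.494, -0.003], 0.52)]
flux_tin side [([0.485, -0.005], 0.8), ([0.456, -0.389], 0.59)]
sealant_bottle scene [([0.46, -0.407], 0.56)]
sealant_bottle side [([0.452, -0.392], 0.82)]
solder_spool scene [([0.658, 0.202], 0.78), ([0.504, 0.23], 0.67)]
solder_spool side [([0.442, -0.177], 0.62), ([0.633, 0.214], 0.56)]
```

The scene picture shows the block with three sockets around (270,250), the pot at (378,212) and a yellow look-alike at (207,243). In the side picture the block is at (300,270) and the pot at (381,195). I'll fly over the pot first, then look with the wrist camera.

>>> carry_out(claw=[5,5,5,5,5,5,5,5,5,5,5,5,5,5,5,5,5,5,5,5], delta_pos=[[2.5,-2.05,-0.5],[2.5,-2.05,-0.5],[2.5,-2.05,-0.5],[2.5,-2.05,-0.5],[2.5,-2.05,-0.5],[2.5,-2.05,-0.5],[2.5,-2.05,-0.5],[2.5,-2.05,-0.5],[2.5,-2.05,-0.5],[2.5,-2.05,-0.5],[2.5,-2.05,0],[2.5,-2.05,0],[2.5,-2.05,0],[2.5,-2.05,0],[0,0,0],[0,0,0],[0,0,0],[0,0,0],[0,0,0],[0,0,0]], angular=[[0,0,0],[0,0,0],[0,0,0],[0,0,0],[0,0,0],[0,0,0],[0,0,0],[0,0,0],[0,0,0],[0,0,0],[0,0,0],[0,0,0],[0,0,0],[0,0,0],[0,0,-0.14],[0,0,-0.14],[0,0,-0.14],[0,0,-0.14],[0,0,-0.14],[0,0,-0.14]])

```text
clock: 4.95
position: [0.4442, -0.1985, 0.2768]
ee_rot: [2.598, 1.765, 0.0]
force: [0.2, 0.1, 0.8]
width: 0.547
gripper_force: 0.0
```

```bash
cat >> h.py <<'E'
def st():
    s=arm.observe(); M=R.from_rotvec(s["ee_rot"]).as_matrix()
    print("t",round(s["clock"],2),"pos",np.round(s["position"],4),"yaw",round(np.arctan2(M[1,0],M[0,0]),4),"zt",np.round(M[:,2],3),"F",np.round(s["force"],2),"T",np.round(s["ft_torque"],2),"w",round(s["width"]*91.8,1),"g",round(s["gripper_force"],1),"q",np.round(s["joints"],2))
    return s,M
def scan(p,L):
    for l,z in L: print(l,[(np.round(c,1).tolist(),np.round(atz(p,c,z)[:2],4).tolist(),round(k,2)) for c,k in pl(l,p)])
E
python3 - <<'E'
from h import *
st(); p=arm.get_image("wrist"); cv2.imwrite("pics/w1.png",p["frame"][:,:,::-1])
scan(p,[("pot",0),("nut_top",.08),("seat",.065),("well_0",.008),("socket_a",.008),("socket_block",0)])
E
```

```text
t 4.95 pos [ 0.4442 -0.1985  0.2768] yaw 1.1934 zt [ 0. -0. -1.] F [0.19 0.07 0.81] T [-0.07 -0.08  0.  ] w 50.2 g 0.0 q [ 0.59  0.19 -0.33  1.8   0.07  1.16 -0.14]
pot []
nut_top [([314.2, 167.8], [0.4427, -0.1934], 0.51)]
seat [([315.2, 172.9], [0.4404, -0.2019], 0.6)]
well_0 []
socket_a []
socket_block [([314.3, 169.1], [0.4359, -0.2086], 0.2)]
```

View pics/w1.png

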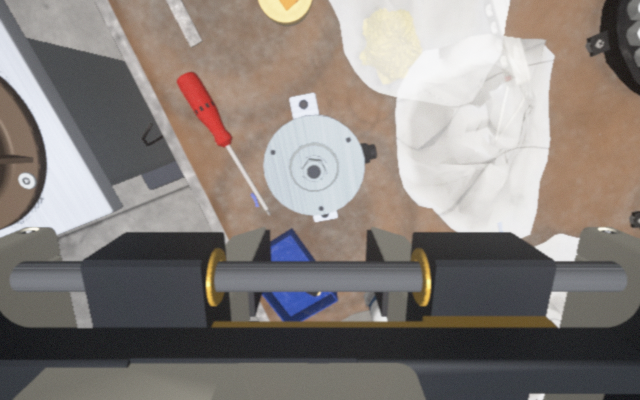

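The wrist picture shows the pot with its nut at (314,170). I'll go closer to read the nut's angle.

>>> carry_out(claw=[5,5,5,5,5,5,5,5], delta_pos=[[-1,0,2.5],[-1,0,2.5],[-1,0,2.5],[-1,0,2.5],[-1,0,2.5],[0,0,2],[0,0,0],[0,0,0]], angular=[[0,0,0],[0,0,0],[0,0,0],[0,0,0],[0,0,0],[0,0,0],[0,0,0],[0,0,0]])

```text
clock: 6.1
position: [0.4258, -0.2447, 0.1321]
ee_rot: [-2.604, -1.757, 0.0]
force: [-0.7, -0.3, 0.0]
width: 0.542
gripper_force: 0.0
```

```bash
python3 - <<'E'
from h import *
st(); p=arm.get_image("wrist")
scan(p,[("pot",0),("nut_top",.08),("seat",.065)])
# top-down rectification at z=.08, 0.25mm/px, 100mm square about guess
c=pl("seat",p)[0][0] if pl("seat",p) else None
g=np.array([0.443,-0.2])
def rect(z,h,n):
    u=np.linspace(-h,h,n); X,Y=np.meshgrid(u,u[::-1]); P=np.stack([g[0]+X,g[1]+Y,np.full_like(X,z)],-1).reshape(-1,3)
    T=np.array(p["T"]); q=((P-T[:3,3])@T[:3,:3])@np.array(p["mtx"]).T; q=q[:,:2]/q[:,2:]
    return cv2.remap(p["frame"][:,:,::-1].copy(),q[:,0].reshape(n,n).astype(np.float32),q[:,1].reshape(n,n).astype(np.float32),cv2.INTER_CUBIC)
a=rect(.08,.03,500)
b=cv2.resize(p["frame"][:,:,::-1],None,fx=.47,fy=.47); 
o=np.zeros((500,800,3),np.uint8); o[:,:500]=a; o[:188,500:]=b[:188,:300]; o[200:500,500:]=cv2.resize(rect(.056,.065,400),(300,300))
cv2.imwrite("pics/w2.png",o)
E
```

```text
t 6.1 pos [ 0.4258 -0.2447  0.1321] yaw 1.1872 zt [-0.  0. -1.] F [-0.7  -0.3   0.03] T [-0.   -0.1  -0.01] w 49.8 g 0.0 q [ 0.64  0.35 -0.29  1.99  0.13  0.82 -0.11]
pot [([309.1, 131.1], [0.4376, -0.1969], 0.73)]
nut_top [([309.9, 137.8], [0.4406, -0.1964], 0.9)]
seat [([311.6, 137.8], [0.4408, -0.198], 0.89), ([311.2, 128.7], [0.4429, -0.1922], 0.67)]
```

View pics/w2.png

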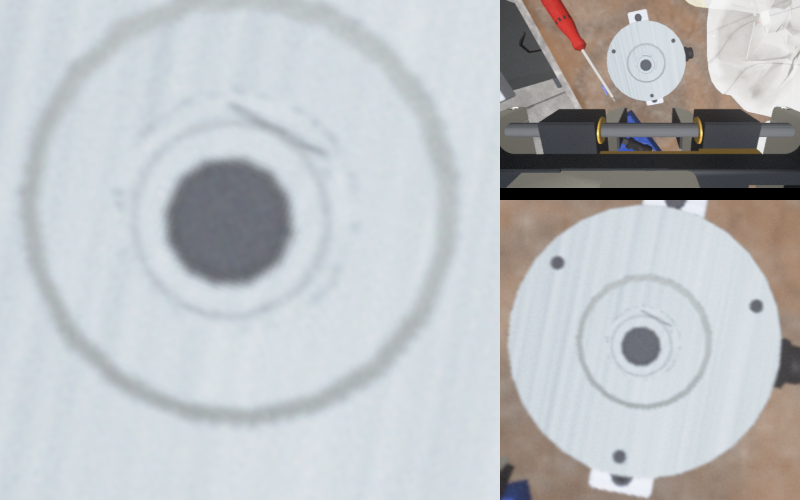

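The close view shows the stud end at (229,221) in the rectified crop. One hex edge runs from (232,104) to (325,153), which puts a corner at about 32° (mod 60°). I'll refine both numerically.

```bash
cat >> h.py <<'E'
def rect(p,g,z,h,n):
    u=np.linspace(-h,h,n); X,Y=np.meshgrid(u,u[::-1]); P=np.stack([g[0]+X,g[1]+Y,np.full_like(X,z)],-1).reshape(-1,3)
    T=np.array(p["T"]); q=((P-T[:3,3])@T[:3,:3])@np.array(p["mtx"]).T; q=(q[:,:2]/q[:,2:]).astype(np.float32).reshape(n,n,2)
    return cv2.remap(p["frame"][:,:,::-1].copy(),q[...,0],q[...,1],cv2.INTER_CUBIC)
E
python3 - <<'E'
from h import *
p=arm.get_image("wrist"); g=np.array([.4405,-.1965])
def w(pt,h,n): s=2*h/(n-1); return np.round(g+[pt[0]*s-h,h-pt[1]*s],4)
a=rect(p,g,.0845,.03,501); gr=cv2.cvtColor(a,cv2.COLOR_BGR2GRAY)
m=(gr<150).astype(np.uint8); n,l,s,c=cv2.connectedComponentsWithStats(m)
k=1+np.argmax(s[1:,4]); print("stud",w(c[k],.03,501),np.sqrt(s[k,4]*4/np.pi)*.12)
b=cv2.cvtColor(rect(p,g,.056,.08,801),cv2.COLOR_BGR2GRAY)
r=cv2.HoughCircles(cv2.GaussianBlur(b,(5,5),2),cv2.HOUGH_GRADIENT,1.5,400,param1=80,param2=30,minRadius=280,maxRadius=315)
if r is not None: print("cover",w(r[0,0],.08,801),r[0,0,2]*.2)
b=cv2.cvtColor(rect(p,g,.062,.03,601),cv2.COLOR_BGR2GRAY)
r=cv2.HoughCircles(cv2.GaussianBlur(b,(5,5),2),cv2.HOUGH_GRADIENT,1.5,400,param1=40,param2=20,minRadius=240,maxRadius=275)
if r is not None: print("boss",w(r[0,0],.03,601),r[0,0,2]*.1)
a=cv2.cvtColor(rect(p,g,.08,.03,601),cv2.COLOR_BGR2GRAY)
lsd=cv2.createLineSegmentDetector(); L=lsd.detect(a)[0][:,0]
for x1,y1,x2,y2 in L:
    ln=np.hypot(x2-x1,y2-y1)*.1
    ang=np.degrees(np.arctan2(y1-y2,x2-x1))
    if ln>4: print(np.round(ln,1),w((x1,y1),.03,601),w((x2,y2),.03,601),round((ang+60)%60,1))
E
```

```text
stud [ 0.4407 -0.1963] 14.554044284276616
cover [ 0.4407 -0.1964] 59.359997
5.5 [ 0.4433 -0.2041] [ 0.4378 -0.2041] 0.4
4.1 [ 0.4384 -0.2039] [ 0.4347 -0.2022] 36.1
4.4 [ 0.4336 -0.1929] [ 0.4367 -0.1897] 45.5
5.0 [ 0.4338 -0.201 ] [ 0.4327 -0.1961] 43.2
4.6 [ 0.4468 -0.2013] [ 0.443  -0.2039] 35.3
5.2 [ 0.4368 -0.1893] [ 0.442  -0.1888] 5.2
4.6 [ 0.4419 -0.1888] [ 0.446 -0.191] 31.5
5.2 [ 0.4476 -0.1931] [ 0.4482 -0.1982] 36.5
4.1 [ 0.4457 -0.185 ] [ 0.4494 -0.1865] 37.2
```

```bash
python3 - <<'E'
from h import *
p=arm.get_image("wrist"); g=np.array([.4407,-.1963])
a=cv2.cvtColor(rect(p,g,.08,.03,601),cv2.COLOR_BGR2GRAY).astype(np.float32)
a=a-cv2.GaussianBlur(a,(0,0),15)
res=[]
t=np.linspace(-5,5,41)
for phi in np.arange(0,360,1.):
  f=np.radians(phi); n=np.array([np.cos(f),np.sin(f)]); e=np.array([-n[1],n[0]])
  for d in np.arange(11,14.5,.2):
    P=n*d+t[:,None]*e
    v=cv2.remap(a,(300+P[:,0]*10).astype(np.float32)[None],(300-P[:,1]*10).astype(np.float32)[None],1).mean()
    res.append((v,phi,round(d,1)))
res.sort(); print([(round(float(v),1),f,d) for v,f,d in res[:12]])
sc={}
for c in range(60):
    sc[c]=sum(min(v for v,f,d in res if f==(c+30+60*k)%360) for k in range(6))
print(sorted((round(float(v),1),c) for c,v in sc.items())[:6])
E
```

```text
[(-24.2, np.float64(62.0), np.float64(12.0)), (-24.2, np.float64(63.0), np.float64(12.0)), (-24.0, np.float64(61.0), np.float64(12.0)), (-23.9, np.float64(64.0), np.float64(12.0)), (-23.5, np.float64(60.0), np.float64(12.0)), (-23.3, np.float64(65.0), np.float64(12.0)), (-22.6, np.float64(59.0), np.float64(12.0)), (-22.5, np.float64(63.0), np.float64(12.2)), (-22.4, np.float64(62.0), np.float64(12.2)), (-22.3, np.float64(66.0), np.float64(12.0)), (-22.2, np.float64(64.0), np.float64(12.2)), (-22.0, np.float64(61.0), np.float64(12.2))]
[(-63.3, 33), (-63.1, 32), (-63.1, 34), (-62.5, 31), (-62.4, 35), (-61.7, 30)]
```

>>> carry_out(claw=[5,5,5,5,5,5,5,5,5,5,5,5,5,5], delta_pos=[[2.9,-0.8,-2],[2.9,-0.8,-2],[2.9,-0.8,-2],[2.9,-0.8,-2],[2.9,-0.8,-2],[2.9,-0.8,-2],[2.9,-0.8,-2],[2.9,-0.8,-1],[2.9,-0.8,0],[2.9,-0.8,0],[2.9,-0.9,0],[2.9,-0.9,0],[0,0,0],[0,0,0]], angular=[[0,0,0],[0,0,0],[0,0,0],[0,0,0],[0,0,0],[0,0,0],[0,0,0],[0,0,0],[0,0,0],[0,0,0],[0,0,0],[0,0,0],[0,0,0],[0,0,0]])

```text
clock: 7.9
position: [0.4646, 0.1149, 0.2817]
ee_rot: [2.602, 1.76, -0.0]
force: [0.3, -0.7, 0.2]
width: 0.545
gripper_force: 0.0
```

```bash
python3 - <<'E'
from h import *
st(); p=arm.get_image("wrist")
scan(p,[("well_0",.008),("socket_a",.008),("socket_block",0)])
o=np.zeros((600,800,3),np.uint8); o[:400,:640]=p["frame"][:,:,::-1]
r=rect(p,(.475,.172),.086,.12,600)   # 0.4mm/px
o=np.hstack([r[:,150:450],cv2.resize(p["frame"][:,:,::-1],(500,312)).repeat(1,0) if 0 else np.vstack([cv2.resize(p["frame"][:,:,::-1],(480,300)),np.zeros((300,480,3),np.uint8)])])
cv2.imwrite("pics/w3.png",o)
E
```

```text
t 7.9 pos [0.4646 0.1149 0.2817] yaw 1.1894 zt [-0. -0. -1.] F [ 0.33 -0.69  0.21] T [-0.05 -0.1  -0.  ] w 50.1 g 0.0 q [ 0.11  0.2  -0.54  1.8   0.11  1.18 -0.85]
well_0 [([330.8, 168.2], [0.4773, 0.0983], 0.65), ([305.1, 120.3], [0.4693, 0.169], 0.63), ([281.0, 61.4], [0.4689, 0.2454], 0.57)]
socket_a [([285.2, 64.6], [0.4722, 0.2401], 0.82), ([333.4, 171.4], [0.4789, 0.0929], 0.7), ([309.7, 118.0], [0.4759, 0.1694], 0.6)]
socket_block [([306.3, 120.2], [0.4704, 0.1683], 0.73), ([281.5, 63.5], [0.468, 0.2442], 0.57)]
```

View pics/w3.png

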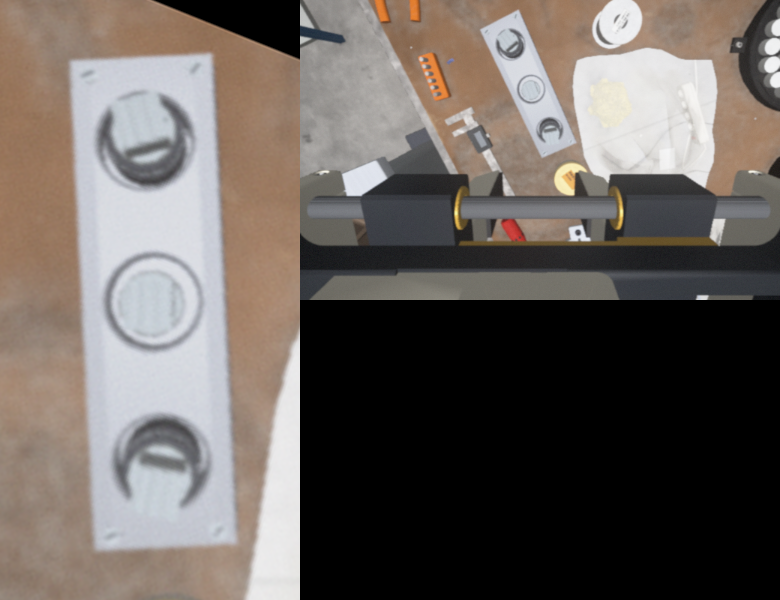

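The picture shows the middle socket with a light ring inside its well, so it is the narrow one. The two end sockets have wide dark bodies, at rectified (150,140) and (160,465). The block's yaw is about +3°. I'll go close to the nearer end socket.

>>> carry_out(claw=[5,5,5,5,5,5,5,5], delta_pos=[[-0.75,0.35,2.5],[-0.75,0.35,2.5],[-0.75,0.35,2.5],[-0.75,0.35,2.5],[-0.75,0.3,2.5],[-0.75,0.3,2.5],[0,0,0],[0,0,0]], angular=[[0,0,0],[0,0,0],[0,0,0],[0,0,0],[0,0,0],[0,0,0],[0,0,0],[0,0,0]])

```text
clock: 8.9
position: [0.4665, 0.065, 0.1321]
ee_rot: [-2.604, -1.756, 0.001]
force: [-0.2, 0.9, 0.7]
width: 0.545
gripper_force: 0.0
```

```bash
python3 - <<'E'
from h import *
st(); p=arm.get_image("wrist"); np.savez("p4.npz",frame=p["frame"],mtx=p["mtx"],T=p["T"])
scan(p,[("well_0",.008),("socket_a",.008)])
r=rect(p,(.48,.09),.086,.04,500)  # .16 mm/px
r2=rect(p,(.48,.10),.03,.06,300)  # .4
o=np.zeros((500,800,3),np.uint8);o[:,:500]=r;o[:300,500:]=r2
o[310:500,500:]=cv2.resize(p["frame"][:,:,::-1],(300,190))
cv2.imwrite("pics/w4.png",o)
E
```

```text
t 8.9 pos [0.4665 0.065  0.1321] yaw 1.1866 zt [-0.001  0.    -1.   ] F [-0.21  0.91  0.66] T [-0.02 -0.09 -0.01] w 50.0 g 0.0 q [ 0.14  0.35 -0.49  2.02  0.22  0.82 -0.86]
well_0 [([279.5, 66.1], [0.4763, 0.1699], 0.61), ([316.9, 153.4], [0.4777, 0.0931], 0.25)]
socket_a [([316.7, 150.9], [0.4783, 0.0952], 0.85), ([279.6, 66.8], [0.4762, 0.1693], 0.67)]
```

View pics/w4.png

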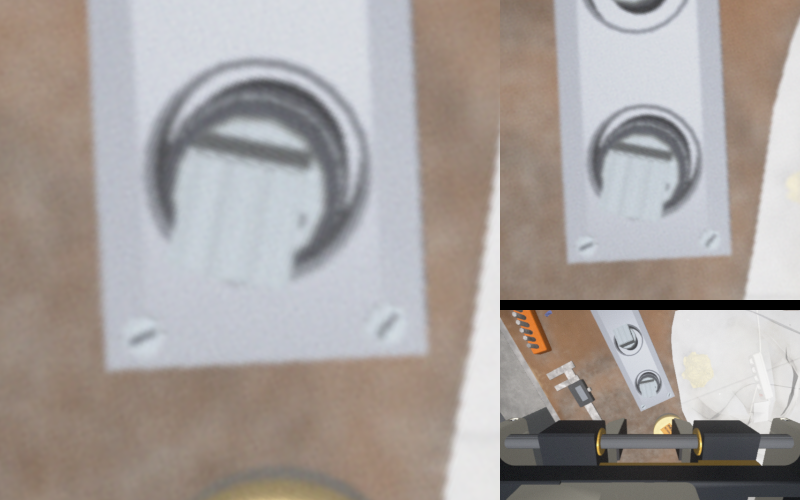

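The close view shows the adapter's square with its centre at crop (238,219), giving (0.478, 0.095) and a yaw of about -10°. I'll grasp it there.

>>> carry_out(claw=[6,6,6,6,6,6,6,6,6,6,6], delta_pos=[[1.07,0,0],[1.07,0,0],[1.07,0,0],[0,0,0],[0,0,1.5],[0,0,1.5],[0,0,1.5],[0,0,1.3],[0,0,0.8],[0,0,0.5],[0,0,0]], angular=[[0,0,-0.07],[0,0,-0.07],[0,0,-0.07],[0,0,0],[0,0,0],[0,0,0],[0,0,0],[0,0,0],[0,0,0],[0,0,0],[0,0,0]], force=25)

```text
clock: 10.15
position: [0.4762, 0.0957, 0.0604]
ee_rot: [-2.405, -2.021, 0.001]
force: [0.3, -0.2, -0.5]
width: 0.649
gripper_force: 0.0
```

>>> carry_out(claw=[3,2.4,2,1.6,1.6,1.6,1.6,1.6], delta_pos=[[0,0,0],[0,0,0],[0,0,0],[0,0,0],[0,0,0],[0,0,0],[0,0,0],[0,0,0]], angular=[[0,0,0],[0,0,0],[0,0,0],[0,0,0],[0,0,0],[0,0,0],[0,0,0],[0,0,0]])

```text
clock: 10.95
position: [0.4765, 0.0958, 0.0608]
ee_rot: [2.405, 2.021, 0.0]
force: [0.9, 0.4, -0.0]
width: 0.215
gripper_force: 25.0
```

```bash
python3 - <<'E'
from h import *
st()
E
```

```text
t 10.95 pos [0.4765 0.0958 0.0608] yaw 1.3976 zt [ 0. -0. -1.] F [ 0.91  0.37 -0.02] T [-0.09 -0.24 -0.03] w 19.8 g 25.0 q [ 0.06  0.48 -0.48  2.06  0.35  0.68 -0.82]
```

>>> carry_out(claw=[1.6,1.6,1.6,1.6,1.6,1.6,1.6,1.6,1.6,1.6,1.6,1.6,1.6,1.6,1.6,1.6,1.6,1.6,1.6,1.6], delta_pos=[[0,0,-1],[0,0,-2.5],[0,0,-2.5],[0,0,-2.5],[0,0,-2.5],[0,0,-2.5],[-2.94,0.15,0],[-2.94,0.15,0],[-2.94,0.15,0],[-2.94,0.15,0],[-2.94,0.15,0],[-2.94,0.15,0],[-2.94,0.15,0],[-2.94,0.15,0],[-2.94,0.15,0],[-2.94,0.15,0],[0,0,0],[0,0,0],[0,0,0],[0,0,0]], angular=[[0,0,0],[0,0,0],[0,0,0],[0,0,0],[0,0,0],[0,0,0],[0,0,0],[0,0,0],[0,0,0],[0,0,0],[0,0,0],[0,0,0],[0,0,0],[0,0,0],[0,0,0.1],[0,0,0.1],[0,0,0.107],[0,0,0],[0,0,0],[0,0,0]])

```text
clock: 12.95
position: [0.4377, -0.1949, 0.1959]
ee_rot: [-2.682, -1.635, -0.0]
force: [0.1, 0.5, -1.9]
width: 0.219
gripper_force: 25.0
```

```bash
python3 - <<'E'
from h import *
st(); o=[]
for n in ["wrist","side","scene"]:
    p=arm.get_image(n); cv2.imwrite(f"pics/r5{n}.png",p["frame"][:,:,::-1])
    if n=="wrist": a=p["frame"][:,:,::-1]; scan(p,[("socket_a",.148)])
    else:
        c=proj(p,(.441,-.196,.13)).astype(int); f=p["frame"][:,:,::-1][max(0,c[1]-50):c[1]+50,max(0,c[0]-50):c[0]+50]; o.append(cv2.resize(f,(300,300),interpolation=cv2.INTER_CUBIC))
        scan(p,[("socket_a",.148)]); print(proj(p,(.4407,-.1963,.148)))
cv2.imwrite("pics/w5.png",np.hstack([cv2.resize(a[150:350,190:450],(500,300))[:,:200*1] if 0 else cv2.copyMakeBorder(a[170:400,220:420],0,70,0,0,0)]+o))
E
```

```text
t 12.95 pos [ 0.4377 -0.1949  0.1959] yaw 1.0948 zt [ 0.  0. -1.] F [ 0.1   0.46 -1.89] T [-0.04 -0.1  -0.04] w 20.1 g 25.0 q [ 0.62  0.26 -0.38  1.93  0.11  0.97 -0.29]
socket_a [([319.4, 213.4], [0.4399, -0.1947], 0.61)]
socket_a [([283.2, 299.5], [0.3927, 0.3673], 0.8), ([221.5, 301.2], [0.4794, 0.4205], 0.72), ([387.9, 161.6], [0.4272, -0.1853], 0.62), ([303.8, 273.4], [0.3959, 0.2957], 0.58)]
[384.74049684 158.75613638]
socket_a [([379.7, 180.4], [0.4256, -0.1855], 0.71), ([271.8, 254.9], [0.2952, 0.2603], 0.65), ([248.3, 266.7], [0.2887, 0.323], 0.57), ([208.1, 255.8], [0.3812, 0.3756], 0.55)]
[378.93417944 177.68836738]
```

View pics/w5.png

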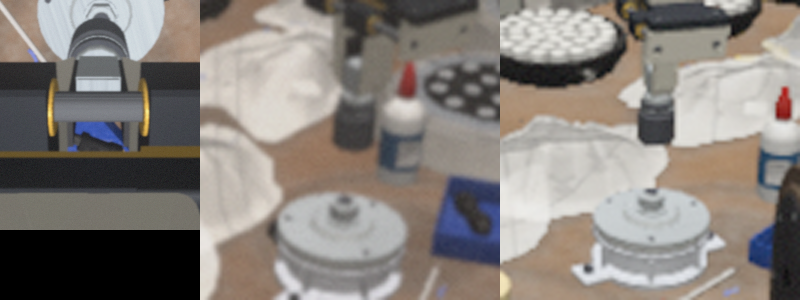

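The left crop shows the socket hanging upright between the fingers, with the mouth's front edge at about wrist pixel (318,188). I'll measure the in-hand offset from that edge.

```bash
python3 - <<'E'
from h import *
s,M=st(); p=arm.get_image("wrist"); t=np.array(s["position"])
m=arm.trace("socket_a",p)
for d in m[:2]:
    ys,xs=np.where(d["region"]); print(d["conf"],xs.min(),xs.max(),ys.min(),ys.max())
g=cv2.cvtColor(p["frame"],cv2.COLOR_RGB2GRAY); print("col",g[176:206,316:321].mean(1).astype(int).tolist())
for y in (195,200): print(y,g[y,280:360].tolist())
for dx in (.0165,.0185,.0205): print(dx,proj(p,t+M@[dx,0,.0528]))
for a in (-.0185,.0185): print(proj(p,t+M@[.0,a,.0528]),proj(p,t+M@[.0128,a*.707,.0528]))
# nut in this picture: stud
for X in [(.4407,-.1963,.0845)]: print("stud pred",proj(p,X))
E
```

```text
t 13.25 pos [ 0.4376 -0.1957  0.1957] yaw 1.0916 zt [-0.  0. -1.] F [ 0.1  -0.7  -3.84] T [-0.02 -0.06 -0.02] w 19.7 g 25.0 q [ 0.62  0.26 -0.37  1.93  0.11  0.97 -0.29]
0.92 287 349 187 261
col [187, 208, 214, 215, 209, 184, 141, 114, 107, 103, 102, 93, 79, 71, 70, 71, 71, 71, 71, 71, 69, 69, 70, 80, 96, 101, 100, 94, 85, 110]
195 [210, 209, 206, 209, 207, 206, 202, 206, 212, 213, 211, 197, 181, 175, 188, 203, 208, 201, 180, 140, 100, 74, 73, 73, 74, 73, 72, 71, 71, 74, 71, 71, 70, 70, 70, 71, 70, 72, 73, 70, 72, 69, 70, 68, 69, 70, 69, 72, 71, 70, 71, 70, 71, 73, 73, 76, 93, 133, 175, 205, 217, 216, 216, 214, 214, 209, 196, 184, 185, 198, 212, 218, 218, 216, 214, 214, 215, 217, 214, 211]
200 [212, 208, 208, 207, 208, 209, 205, 201, 204, 206, 210, 213, 211, 203, 178, 135, 91, 73, 70, 71, 69, 70, 72, 68, 68, 68, 74, 72, 76, 79, 80, 85, 87, 86, 92, 94, 97, 96, 96, 95, 96, 92, 95, 91, 89, 81, 83, 78, 77, 72, 72, 71, 70, 70, 67, 69, 70, 70, 71, 70, 82, 128, 168, 182, 180, 188, 205, 212, 214, 216, 212, 214, 218, 218, 216, 214, 212, 214, 214, 215]
0.0165 [316.6568264  189.21674888]
0.0185 [316.65023826 186.29477609]
0.0205 [316.64361783 183.35848473]
[289.44551106 212.8235254 ] [297.09360068 194.60881339]
[343.97355051 212.75660719] [336.24379967 194.561195  ]
stud pred [320.49347269 190.15233239]
```

>>> carry_out(claw=[1.6,1.6,1.6,1.6,1.6,1.6,1.6,1.6], delta_pos=[[0.17,0.22,0],[0,0,1.5],[0,0,1.5],[0,0,1.5],[0,0,0.8],[0,0,0.4],[0,0,0],[0,0,0]], angular=[[0,0,0],[0,0,0],[0,0,0],[0,0,0],[0,0,0],[0,0,0],[0,0,0],[0,0,0]])

```text
clock: 14.15
position: [0.4407, -0.1955, 0.1392]
ee_rot: [2.685, 1.629, 0.001]
force: [0.2, 0.3, -1.7]
width: 0.213
gripper_force: 25.0
```

```bash
python3 - <<'E'
from h import *
st(); p=arm.get_image("side"); st(); p=arm.get_image("side"); st()
E
```

```text
t 14.15 pos [ 0.4407 -0.1955  0.1392] yaw 1.0907 zt [ 0.001 -0.    -1.   ] F [ 0.17  0.27 -1.65] T [-0.03 -0.09  0.01] w 19.6 g 25.0 q [ 0.6   0.33 -0.36  2.    0.16  0.83 -0.33]
t 14.2 pos [ 0.4408 -0.1955  0.1393] yaw 1.0907 zt [ 0.001 -0.    -1.   ] F [ 0.44 -0.06 -3.06] T [-0.02 -0.07 -0.03] w 20.1 g 25.0 q [ 0.6   0.33 -0.36  2.    0.16  0.83 -0.33]
t 14.25 pos [ 0.4408 -0.1955  0.1393] yaw 1.0907 zt [ 0.001 -0.    -1.   ] F [-0.03 -0.23 -2.68] T [-0.01 -0.04 -0.01] w 20.0 g 25.0 q [ 0.6   0.33 -0.36  2.    0.16  0.83 -0.33]
```

>>> carry_out(claw=[1.6,1.6,1.6,1.6,1.6,1.6,1.6,1.6,1.6,1.6], delta_pos=[[0.02,-0.07,0.1],[0,0,0.1],[0,0,0.1],[0,0,0.1],[0,0,0.1],[0,0,0.1],[0,0,0.1],[0,0,0.05],[0,0,0.05],[0,0,0]], angular=[[0,0,0],[0,0,0],[0,0,0],[0,0,0],[0,0,0],[0,0,0],[0,0,0],[0,0,0],[0,0,0],[0,0,0]])

```text
clock: 15.25
position: [0.4398, -0.1949, 0.1307]
ee_rot: [-2.686, -1.63, 0.0]
force: [0.1, -0.4, -3.5]
width: 0.218
gripper_force: 25.0
```

>>> carry_out(claw=[1.6,1.6,1.6,1.6,1.6], delta_pos=[[0,0,0.05],[0,0,0.05],[0,0,0.05],[0,0,0.05],[0,0,0]], angular=[[0,0,0],[0,0,0],[0,0,0],[0,0,0],[0,0,0]])

```text
clock: 15.75
position: [0.4398, -0.1949, 0.1287]
ee_rot: [-2.686, -1.63, 0.0]
force: [1.3, 0.3, -3.6]
width: 0.213
gripper_force: 25.0
```

>>> carry_out(claw=[1.6,1.6,1.6,1.6,1.6], delta_pos=[[0,0,0.1],[0,0,0.1],[0,0,0.1],[0,0,0.1],[0,0,0]], angular=[[0,0,0],[0,0,0],[0,0,0],[0,0,0],[0,0,0]])

```text
clock: 16.25
position: [0.4397, -0.1949, 0.1246]
ee_rot: [-2.686, -1.63, 0.0]
force: [0.6, 0.4, -3.7]
width: 0.213
gripper_force: 25.0
```

```bash
python3 - <<'E'
from h import *
s,M=st(); o=[]
for n in ["side","scene"]:
    p=arm.get_image(n); c=proj(p,(.441,-.196,.10)).astype(int); f=p["frame"][:,:,::-1][c[1]-50:c[1]+50,c[0]-50:c[0]+50]; o.append(cv2.resize(f,(400,400),interpolation=cv2.INTER_CUBIC))
    for z in (.065,.08): print(n,z,(proj(p,(.4405,-.196,z))-c+50)*4)
cv2.imwrite("pics/w6.png",np.hstack(o))
E
```

```text
t 16.25 pos [ 0.4397 -0.1949  0.1246] yaw 1.0908 zt [-0.  0. -1.] F [ 0.58  0.4  -3.66] T [-0.01 -0.04 -0.04] w 19.5 g 25.0 q [ 0.59  0.35 -0.36  2.02  0.17  0.8  -0.35]
side 0.065 [196.59897291 245.63574275]
side 0.08 [198.43363878 226.99746525]
scene 0.065 [199.72643427 244.29587377]
scene 0.08 [200.41331551 227.12409597]
```

View pics/w6.png

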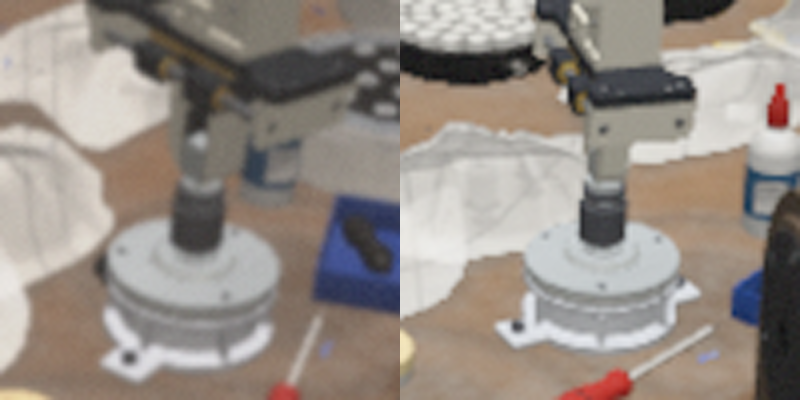

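The views show the socket's body already well below the nut's top with no contact force, so this one fits. I'll push it down to the seat.

>>> carry_out(claw=[1.6,1.6,1.6,1.6,1.6,1.6,1.6], delta_pos=[[0,0,0.1],[0,0,0.1],[0,0,0.1],[0,0,0.1],[0,0,0.1],[0,0,0.05],[0,0,0]], angular=[[0,0,0],[0,0,0],[0,0,0],[0,0,0],[0,0,0],[0,0,0],[0,0,0]])

```text
clock: 17.05
position: [0.4398, -0.1949, 0.1191]
ee_rot: [-2.686, -1.63, 0.0]
force: [-0.5, -0.4, -3.9]
width: 0.218
gripper_force: 25.0
```

>>> carry_out(claw=[1.6,1.6,1.6], delta_pos=[[0,0,0.05],[0,0,0.05],[0,0,0]], angular=[[0,0,0],[0,0,0],[0,0,0]])

```text
clock: 17.35
position: [0.4398, -0.1949, 0.1182]
ee_rot: [-2.686, -1.63, 0.0]
force: [1.2, 0.5, -2.9]
width: 0.218
gripper_force: 25.0
```

>>> carry_out(claw=[1.6,1.6,1.6], delta_pos=[[0,0,0.05],[0,0,0.05],[0,0,0]], angular=[[0,0,0],[0,0,0],[0,0,0]], force=50)

```text
clock: 17.65
position: [0.4399, -0.195, 0.1177]
ee_rot: [2.686, 1.629, 0.0]
force: [-1.4, 1.0, 4.1]
width: 0.214
gripper_force: 50.0
```

>>> carry_out(claw=[1.6,1.6,1.6], delta_pos=[[0,0,0.05],[0,0,0.05],[0,0,0]], angular=[[0,0,0],[0,0,0],[0,0,0]])

```text
clock: 17.95
position: [0.4401, -0.1949, 0.1176]
ee_rot: [2.685, 1.629, 0.0]
force: [-5.5, 1.9, 18.4]
width: 0.214
gripper_force: 50.0
```

>>> carry_out(claw=[1.6,1.6,1.6,1.6,1.6,1.6], delta_pos=[[0,0,0],[0,0,0],[0,0,0],[0,0,0],[0,0,0],[0,0,0]], angular=[[0,0,0.06],[0,0,0.06],[0,0,0.06],[0,0,0.06],[0,0,0.06],[0,0,0]])

```text
clock: 18.55
position: [0.4401, -0.1952, 0.1176]
ee_rot: [2.899, 1.207, 0.0]
force: [-4.7, 1.2, 16.9]
width: 0.211
gripper_force: 50.0
```

```bash
python3 - <<'E'
from h import *
st()
E
```

```text
t 18.55 pos [ 0.4401 -0.1952  0.1176] yaw 0.7893 zt [ 0.001 -0.001 -1.   ] F [-4.75  1.15 16.93] T [0.26 1.41 0.3 ] w 19.4 g 50.0 q [ 0.53  0.35 -0.28  2.03  0.14  0.77 -0.62]
```

>>> carry_out(claw=[1.6,1.6,1.6,1.6,1.6,1.6], delta_pos=[[0,0,0],[0,0,0],[0,0,0],[0,0,0],[0,0,0],[0,0,0]], angular=[[0,0,0.06],[0,0,0.06],[0,0,0.06],[0,0,0.06],[0,0,0.06],[0,0,0]])

```text
clock: 19.15
position: [0.4401, -0.1951, 0.1176]
ee_rot: [3.047, 0.761, 0.001]
force: [-5.6, 1.9, 17.8]
width: 0.214
gripper_force: 50.0
```

```bash
python3 - <<'E'
from h import *
st()
E
```

```text
t 19.15 pos [ 0.4401 -0.1951  0.1176] yaw 0.4894 zt [ 0.001 -0.001 -1.   ] F [-5.6   1.88 17.83] T [0.32 1.43 0.34] w 19.6 g 50.0 q [ 0.47  0.35 -0.21  2.03  0.1   0.77 -0.88]
```

>>> carry_out(claw=[1.6,1.6,1.6,1.6], delta_pos=[[0,0,0],[0,0,0],[0,0,0],[0,0,0]], angular=[[0,0,0.03],[0,0,0.03],[0,0,0.03],[0,0,0]])

```text
clock: 19.55
position: [0.4401, -0.1951, 0.1176]
ee_rot: [3.078, 0.625, 0.001]
force: [-4.9, 1.2, 17.6]
width: 0.214
gripper_force: 50.1
```

```bash
python3 - <<'E'
from h import *
st()
E
```

```text
t 19.55 pos [ 0.4401 -0.1951  0.1176] yaw 0.4006 zt [ 0.001 -0.001 -1.   ] F [-4.91  1.18 17.65] T [0.37 1.47 0.43] w 19.7 g 50.1 q [ 0.46  0.35 -0.19  2.03  0.09  0.77 -0.96]
```

>>> carry_out(claw=[1.6,1.6,1.6,1.6], delta_pos=[[0,0,0],[0,0,0],[0,0,0],[0,0,0]], angular=[[0,0,0.03],[0,0,0.03],[0,0,0.03],[0,0,0]])

```text
clock: 19.95
position: [0.4401, -0.195, 0.1176]
ee_rot: [3.103, 0.486, 0.001]
force: [-5.5, 1.6, 18.1]
width: 0.214
gripper_force: 50.1
```

```bash
python3 - <<'E'
from h import *
st()
E
```

```text
t 19.95 pos [ 0.4401 -0.195   0.1176] yaw 0.3106 zt [ 0.001 -0.001 -1.   ] F [-5.49  1.56 18.12] T [0.41 1.43 0.43] w 19.7 g 50.1 q [ 0.44  0.34 -0.17  2.04  0.08  0.77 -1.04]
```

>>> carry_out(claw=[1.6,1.6,1.6,1.6], delta_pos=[[0,0,0],[0,0,0],[0,0,0],[0,0,0]], angular=[[0,0,0.03],[0,0,0.03],[0,0,0.0],[0,0,0]])

```text
clock: 20.35
position: [0.4401, -0.195, 0.1176]
ee_rot: [3.116, 0.395, 0.001]
force: [-5.5, 0.8, 17.2]
width: 0.211
gripper_force: 50.2
```

```bash
python3 - <<'E'
from h import *
st()
E
```

```text
t 20.35 pos [ 0.4401 -0.195   0.1176] yaw 0.2521 zt [ 0.001 -0.001 -1.   ] F [-5.53  0.75 17.19] T [0.41 1.46 0.66] w 19.3 g 50.2 q [ 0.43  0.34 -0.16  2.04  0.08  0.77 -1.09]
```

>>> carry_out(claw=[1.6,1.6,1.6], delta_pos=[[0,0,0],[0,0,0],[0,0,0]], angular=[[0,0,0.02],[0,0,0.02],[0,0,0]])

```text
clock: 20.65
position: [0.4402, -0.195, 0.1176]
ee_rot: [3.123, 0.332, 0.001]
force: [-6.1, 0.4, 17.6]
width: 0.219
gripper_force: 50.4
```

```bash
python3 - <<'E'
from h import *
st()
E
```

```text
t 20.65 pos [ 0.4402 -0.195   0.1176] yaw 0.2121 zt [ 0.001 -0.001 -1.   ] F [-6.05  0.45 17.55] T [0.36 1.38 0.9 ] w 20.1 g 50.4 q [ 0.42  0.34 -0.15  2.04  0.07  0.76 -1.13]
```

>>> carry_out(claw=[1.6,1.6,1.6], delta_pos=[[0,0,0],[0,0,0],[0,0,0]], angular=[[0,0,0.02],[0,0,0.02],[0,0,0]])

```text
clock: 20.95
position: [0.4404, -0.195, 0.1176]
ee_rot: [3.129, 0.271, 0.002]
force: [-5.2, 0.2, 17.3]
width: 0.215
gripper_force: 50.9
```

```bash
python3 - <<'E'
from h import *
st()
E
```

```text
t 20.95 pos [ 0.4404 -0.195   0.1176] yaw 0.1726 zt [ 0.001 -0.001 -1.   ] F [-5.17  0.22 17.28] T [0.3  1.18 1.18] w 19.8 g 50.9 q [ 0.41  0.34 -0.14  2.04  0.07  0.76 -1.16]
```

>>> carry_out(claw=[1.6,1.6,1.6,1.6], delta_pos=[[0,0,0],[0,0,0],[0,0,0],[0,0,0]], angular=[[0,0,0],[0,0,0.02],[0,0,0.02],[0,0,0]], force=60)

```text
clock: 21.35
position: [0.4404, -0.195, 0.1176]
ee_rot: [3.133, 0.208, 0.002]
force: [-5.0, 1.8, 15.8]
width: 0.215
gripper_force: 60.8
```

```bash
python3 - <<'E'
from h import *
st(); o=[]
for n in ["side","scene","wrist"]:
    p=arm.get_image(n)
    if n=="wrist": f=p["frame"][:,:,::-1][150:350,220:420]
    else: c=proj(p,(.441,-.196,.10)).astype(int); f=p["frame"][:,:,::-1][c[1]-40:c[1]+40,c[0]-40:c[0]+40]
    o.append(cv2.resize(f,(266,266),interpolation=cv2.INTER_CUBIC))
cv2.imwrite("pics/w7.png",np.hstack(o)); st()
E
```

```text
t 21.35 pos [ 0.4404 -0.195   0.1176] yaw 0.1328 zt [ 0.001 -0.001 -1.   ] F [-4.99  1.76 15.79] T [0.3  1.17 1.23] w 19.7 g 60.8 q [ 0.41  0.34 -0.13  2.04  0.06  0.76 -1.2 ]
t 21.5 pos [ 0.4404 -0.1951  0.1176] yaw 0.1333 zt [ 0.001 -0.001 -1.   ] F [-3.73  0.65 15.49] T [0.3  1.25 1.23] w 19.8 g 60.8 q [ 0.41  0.34 -0.13  2.04  0.06  0.76 -1.2 ]
```

View pics/w7.png

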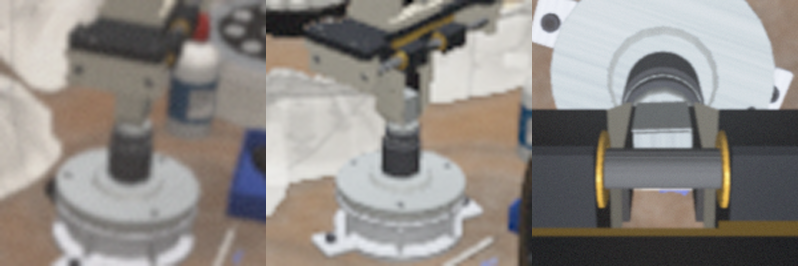

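The picture shows the socket fully down on the washer and still gripped. The torque has levelled off at about 1.2 N m, well above the thread friction, so the nut is against its stop.

```bash
python3 -c "
from cell import arm; print(arm.sign_off())"
```

```text
the job is handed in; nothing more can be done
None
```

The first wide socket I tried, from the end well nearest the pot, fitted. It is seated on the washer with the nut turned clockwise to its stop (torque levelled off at about 1.2 N m), still gripped, and the job is handed in at about 21.5 s; the other sockets and bystanders were not touched.

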